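Back off the proofing press by one turn of each pressure wheel

TASK

The print is pulled: back the roller of the small green press off its card, keeping it level. Push each of the two hand wheels on top of the press round by its upright handle, anticlockwise seen from above, through exactly one full turn, so that each handle ends just where it began. Push with the outside of the closed fingers only: grip and lift nothing, and leave the things lying round the press alone.

Things in the scene. Friction and masses are not known exactly. Their poses are not given: they have to be found in the camera images.
- press: green cast-iron proofing press in the open drawer (fixed; 172 mm along its x, 290 mm along its y, 158 mm high without the wheels). Origin: centre of its underside on the drawer floor (z = 0); y runs along the roller to the left wheel. Two level steel hand wheels on top, 125 mm either side along y. Its crank at the right, 97 mm up, 240 mm out, is not to be used. Behind it the chest's worktop lies 138 mm up
- left_hub (a point): centre of the left hand wheel, on its vertical axis, 188 mm above the drawer floor, level with the top of the wheel's rim. Rim: 129 mm outside diameter, 13 mm thick; it has three spokes. The hub's cap stands 8 mm above the rim
- left_handle (a point): upright red handle on the rim of the left wheel, at the end of one spoke: a post 17 mm in diameter whose axis stands 58 mm from the wheel's axis. This point is on the handle's axis, 212 mm above the drawer floor; the handle stands from the rim's top (188 mm) to 234 mm. It goes round with the wheel
- left_wheel (a joint): angle of the left hand wheel in rad, growing anticlockwise seen from above; 6.283 is one turn; it starts somewhere between -1 and 1 (at 0 the handle lies on the press's +x side). Stiff (about 4 N at the handle), stays where left, no stop within two turns, does not rise: its screw lifts that end of the roller 6 mm a turn
- right_hub (a point): centre of the right hand wheel, on its vertical axis, 188 mm above the drawer floor, level with the top of the wheel's rim. Rim: 129 mm outside diameter, 13 mm thick; it has three spokes. The hub's cap stands 8 mm above the rim
- right_handle (a point): upright red handle on the rim of the right wheel, at the end of one spoke: a post 17 mm in diameter whose axis stands 58 mm from the wheel's axis. This point is on the handle's axis, 212 mm above the drawer floor; the handle stands from the rim's top (188 mm) to 234 mm. It goes round with the wheel
- right_wheel (a joint): angle of the right hand wheel in rad, growing anticlockwise seen from above; 6.283 is one turn; it starts somewhere between -1 and 1 (at 0 the handle lies on the press's +x side). Stiff (about 4 N at the handle), stays where left, no stop within two turns, does not rise: its screw lifts that end of the roller 6 mm a turn
- roller_mid (a point): middle of the top roller's axis (50 mm diameter, 190 mm long), about 98 mm above the floor at the start; it rises by 3 mm for each turn of either wheel
- green_pot: screw-top paint pot with green body and black lid, 48 mm wide, 58 mm high; loose bystander in the drawer, origin at the centre of its underside
- red_pot: screw-top paint pot with red body and black lid, 44 mm wide, 53 mm high; loose bystander in the drawer, origin at the centre of its underside
- oil_bottle: small glass bottle with white cap, 48 mm wide, 83 mm high; loose bystander in the drawer, origin at the centre of its underside
- yellow_tube: metal paint tube with yellow band, lying, 105 x 33 x 26 mm; loose bystander in the drawer, origin at the centre of its underside
- blue_tube: metal paint tube with blue band, lying, 105 x 33 x 26 mm; loose bystander in the drawer, origin at the centre of its underside
- eraser: white eraser, 42 x 22 x 12 mm; loose bystander in the drawer, origin at the centre of its underside
- black_pot: small screw-top pot, black with white lid, 38 mm wide, 35 mm high; loose bystander in the drawer, origin at the centre of its underside
- bulldog_clip: black spring clip with wire ears, 32 x 29 x 41 mm; loose bystander in the drawer, origin at the centre of its underside

How it is judged:
By the outcome, as a careful person would: the job done as asked, in the order asked, and still so for the second after the job is handed in, with the robot touching nothing.
It also fails if it takes over 61 s, if anything falls off the work surface, if the arm or the gripper's body presses on something with over 40 N, if the wrist force passes 120 N, or if a joint passes its speed limit or range.

ROBOT

A 6-joint arm with a two-finger parallel gripper is mounted at the origin on a cart in front of the work surface, level with it; the furniture and walls round the work are solid. World frame = base frame: x ahead of the robot, y to its left, z up, the work surface at z = 0. Lengths are in m, angles in rad, forces in N, time in s.
With the tool pointing down it reaches from about 0.275 to 0.875 m from the base axis. Payload 12.5 kg.
Tool frame: the origin (TCP) lies midway between the tips of the shut fingers; the grasp point (between the pads) lies manip.grasp_offset behind it (manip.grasp_offset is the distance from the TCP to the grasp point, in m); z points along the fingers, y is the line along which they close (so a half turn about z gives the same grasp; the last joint's range is limited). The gripper opens to 85 mm and grips with 20 to 120 N. Pads are 22 mm wide; open, the fingers measure 114 mm over their backs; the gripper's body (76 mm by 85 mm) begins 54 mm behind the grasp point. The pads swing forward as they close: fully open they stand 13 mm farther back than shut.
Start: joints at [1.084, 0.351, 1.652, -0, 1.139, -0.085], TCP at [0.215, 0.506, 0.231] pointing down, gripper open.
Joint ranges: [-2.75, 2.75], [-0.79, 2.1], [0.01, 2.65], [-1.57, 4.71], [0.07, 3.14], [-2.87, 2.87]. Speed limits (rad/s): [2.22, 2.22, 2.79, 3.14, 3.14, 3.14].

INTERFACE

Orientations are given as a unit quaternion [w, x, y, z].
In Python, from workcell import manip, imaging gives the robot as it stands. The module is installed in compiled form; this text tells all that it offers. Calls block until the motion is done:
- manip.move_to(position, orientation): joint-space move of the TCP to a pose.
- manip.move_straight(position, ori=None, velocity=0.15): straight line of the TCP; ori=None keeps the orientation; velocity is the mean speed in m/s.
- manip.goto_joints(angles): joint-space move.
- manip.set_gripper(opening, grip_force=None): opening from 0.0 (shut) to 1.0 (fully open); grip_force is the grip in N (None keeps the last); returns when the fingers have stopped.
- manip.hold(seconds).
- manip.inverse_kinematics(position, orientation): joint angles nearest the present ones, or None.
- manip.sense(): the state.
- imaging.get_image(name): name is "scene" or "top" or "wrist"; returns a dict with "color" (384x512x3 uint8, red, green, blue), "intrinsics" (3x3 intrinsics, pixels), "rvec" (rotation vector, rad) and "tvec" (3), from world to camera coordinates, as OpenCV has them. Camera axes: x right, y down, z forward; pixel columns grow to the right and rows downward; lengths in m; the calibration is good to about 2 mm. A picture is of the moment at which its call begins. There is no depth.
A pose or a line that the arm cannot do raises manip.MotionError and nothing moves.
- manip.close_job(): hands the job in; it is judged then, once.
The state is a dict: "t": time; "joints": joint angles; "joint_vel": joint speeds; "joint_torque": joint torques, N m; "tool_pos": TCP position; "ee_rot": TCP orientation; "ft_force": force on the tool from outside, world axes, zero at the start; "moment": the same for the moment, N m; "finger_gap": opening from 0.0 (shut) to 1.0 (fully open); "grip_force": force on a finger pad.
Only numpy, scipy, OpenCV 4.12 (cv2) and the standard library are available. Lean on these libraries where they do the work, as an engineer would, in place of code of your own. Each camera call takes 0.05 s, during which the arm holds its last target. There are 200 camera calls.

## Working session

There is one attempt and no reset: what is moved stays moved. The work goes in short steps, each a Python script; the robot and the scene stay as the last script left them, time stands still between calls to the robot, and variables do not carry over. Pictures are saved under pics/ and viewed, at most 10 in all, crops included, and the job is handed in when it is done.

```bash
mkdir -p pics
python3 - <<'E'
from workcell import manip, imaging
import cv2,pickle
d={}
for n in("scene","top","wrist"):
    i=imaging.get_image(n); d[n]=i
    cv2.imwrite(f"pics/{n}.png",i["color"][:,:,::-1])
    print(n,i["intrinsics"].tolist(),i["rvec"],i["tvec"])
pickle.dump(d,open("d.pkl","wb"))
print(manip.sense(),manip.grasp_offset)
E
```

```text
scene [[369.83356802693595, 0.0, 255.59680638761847], [0.0, 369.83356802693595, 188.2835027652276], [0.0, 0.0, 1.0]] [ 2.32118173 -0.90426106  0.31754786] [-0.497641    0.25096691  1.14786318]
top [[413.46292479413313, 0.0, 259.00952399508554], [0.0, 413.46292479413313, 194.40538720133458], [0.0, 0.0, 1.0]] [ 2.15352774 -2.03733581  0.2390741 ] [-0.23138691  0.51869029  1.16316784]
wrist [[343.5269583209944, 0.0, 264.16585857183753], [0.0, 343.5269583209944, 193.80581402104], [0.0, 0.0, 1.0]] [-2.38435003 -1.5790229  -0.25689859] [-0.5489202  -0.04121493  0.38001966]
{'t': 0.15, 'joints': array([ 1.08436471e+00,  3.51083370e-01,  1.65223619e+00, -4.28190653e-05,
        1.13909981e+00, -8.46015296e-02]), 'joint_vel': array([-0.00046374, -0.0008367 , -0.00264843, -0.00053497,  0.0009358 ,
       -0.00159213]), 'joint_torque': array([ 6.01733336e-04, -5.06254542e+01, -2.91503853e+01, -2.26969718e-05,
        3.37841448e-03,  2.30502712e-05]), 'tool_pos': array([0.21498267, 0.50598664, 0.23091358]), 'ee_rot': array([-9.77689785e-05,  1.99557246e-01,  9.79886082e-01, -4.02099484e-04]), 'ft_force': array([ 0.08001867, -0.14836194, -0.4109537 ]), 'moment': array([ 0.0260111 , -0.0574537 ,  0.00590354]), 'grip_force': 0.0, 'finger_gap': 0.9996055310875195} 0.0187
```

Run:
```python
import cv2
for n in("scene","top"): cv2.imwrite(f"pics/{n}2.png",cv2.resize(cv2.imread(f"pics/{n}.png"),(800,600),interpolation=cv2.INTER_CUBIC))
```

```text
(no output)
```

View pics/top2.png

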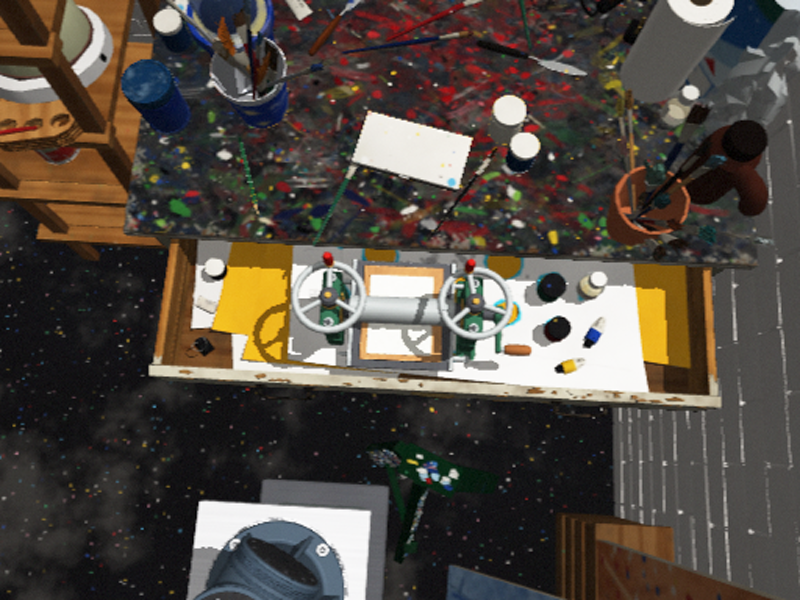

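View pics/scene2.png

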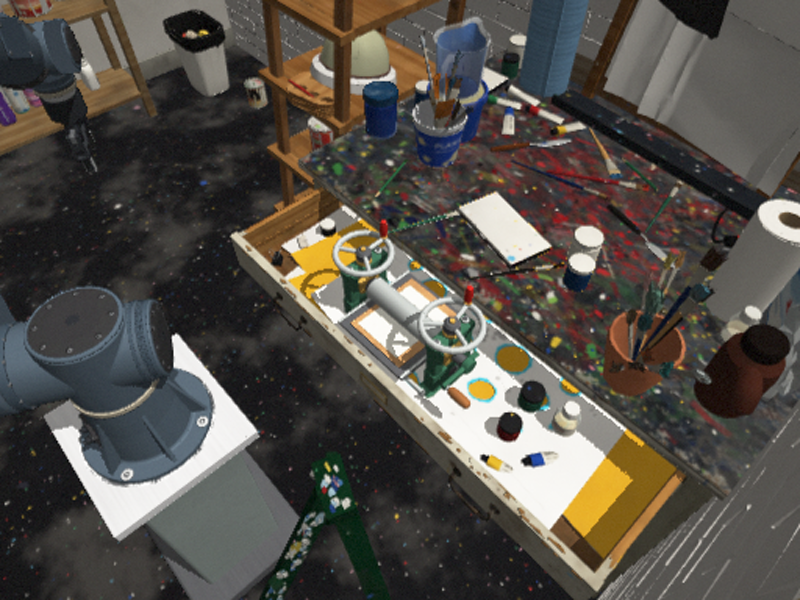

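The top view shows both wheels (about 328,297 and 475,300 at 1.5625x), with the red handles at their upper (far, +x) rims. I'll enlarge crops to measure them.

Run:
```python
import cv2
a=cv2.imread("pics/top.png")[152:252,182:342]; cv2.imwrite("pics/tc.png",cv2.resize(a,None,fx=5,fy=5,interpolation=cv2.INTER_CUBIC))
a=cv2.imread("pics/scene.png")[135:255,200:320]; cv2.imwrite("pics/sc.png",cv2.resize(a,None,fx=5,fy=5,interpolation=cv2.INTER_CUBIC))
```

```text
(no output)
```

View pics/tc.png

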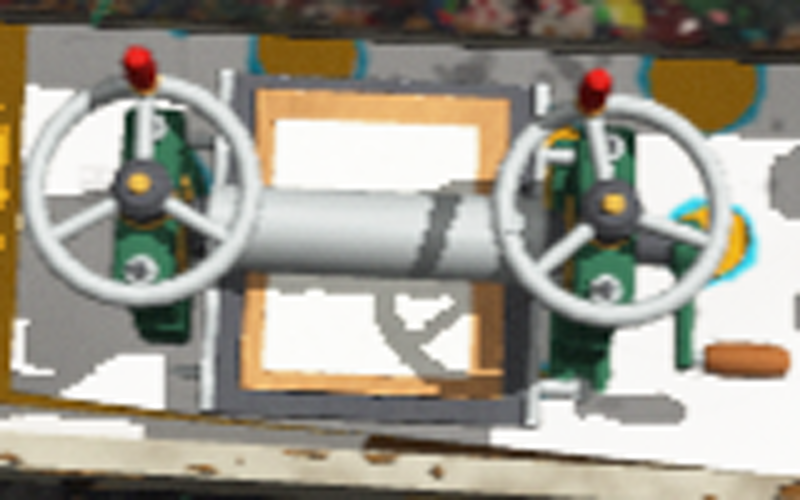

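View pics/sc.png

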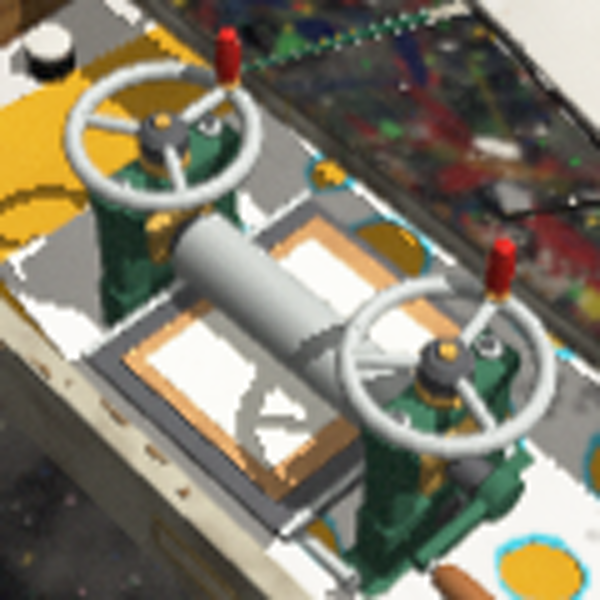

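Top crop: rim extents left 23..264 × 72..306 and right 493..730 × 92..326. Caps are at (139,183) and (615,204). The handles run from base to top (146,87)→(138,50) and (593,113)→(598,72). The scene crop has matching features. Next I'll fit the press pose and both wheel angles jointly.

```bash
cat > fit.py <<'E'
import cv2,pickle,numpy as np
from scipy.optimize import least_squares
d=pickle.load(open("d.pkl","rb"))
off={"top":(182,152),"scene":(200,135)}
# kind: (cam, wheel, local feature, crop px)
O=[("top","L","rim",(143.5,189)),("top","R","rim",(611.5,209)),("top","L","cap",(139,183)),("top","R","cap",(615,204)),
("top","L","htop",(138,51)),("top","R","htop",(598,73)),("top","L","hbase",(146,87)),("top","R","hbase",(593,113)),
("scene","L","rim",(164,135)),("scene","R","rim",(447.5,365)),("scene","L","cap",(164,122)),("scene","R","cap",(449,350)),
("scene","L","htop",(228,33)),("scene","R","htop",(504,245)),("scene","L","hbase",(228,84)),("scene","R","hbase",(500,295))]
Z={"rim":.1815,"cap":.197,"htop":.232,"hbase":.190}
def proj(c,P):
    i=d[c];return cv2.projectPoints(np.array([P]),i["rvec"],i["tvec"],i["intrinsics"],None)[0].ravel()
def pt(p,w,f):
    x,y,th,a,b=p; s=1 if w=="L" else -1; q=(a if w=="L" else b)+th
    c=np.array([x-np.sin(th)*.125*s,y+np.cos(th)*.125*s])
    if f[0]=="h": c=c+.058*np.array([np.cos(q),np.sin(q)])
    return np.array([*c,Z[f]])
def px(o): return (np.array(o[3])+.5)/5-.5+off[o[0]]
def res(p): return np.concatenate([(proj(c,pt(p,w,f))-px((c,w,f,u))) for c,w,f,u in O])
if __name__=="__main__":
    r=least_squares(res,[.55,0,0,0,0]); print(r.x.round(4)); print(r.fun.reshape(-1,2).round(2))
    for c in off:
        O2=[o for o in O if o[0]==c]; rr=least_squares(lambda p:np.concatenate([proj(k,pt(p,w,f))-px((k,w,f,u)) for k,w,f,u in O2]),r.x); print(c,rr.x.round(4))
    for w in"LR": print(w,pt(r.x,w,"cap"),pt(r.x,w,"htop"))
    np.save("pose.npy",r.x)
E
python3 fit.py
```

```text
[ 0.5083 -0.1992  0.0103  0.0274  0.2226]
[[ 0.3   0.6 ]
 [ 0.48  0.74]
 [ 0.53  0.39]
 [ 0.41  0.38]
 [ 0.2   1.67]
 [ 0.76  1.83]
 [ 0.4  -0.78]
 [ 0.15 -1.58]
 [ 0.1  -0.62]
 [-0.11 -0.56]
 [-0.14 -1.36]
 [-0.04 -0.74]
 [ 0.01 -0.55]
 [ 0.17 -0.44]
 [ 0.31 -1.38]
 [-0.35 -1.39]]
top [ 0.5094 -0.198   0.0089  0.024   0.2268]
scene [ 0.5059 -0.2017  0.014   0.0191  0.2211]
L [ 0.50704695 -0.07417403  0.197     ] [ 0.56500582 -0.07199027  0.232     ]
R [ 0.50961044 -0.32416089  0.197     ] [ 0.56604542 -0.31077833  0.232     ]
```

The fit agrees between cameras to 2–3 mm. I'll turn the wheels alternately, L¼, R½, L½, R½, L¼, so the roller stays near level. The tool yaws with the wheel so a finger side always faces along the tangent.

```bash
cat > h.py <<'E'
from workcell import manip, imaging
import numpy as np,cv2,pickle,fit
P=np.load("pose.npy"); HUB={w:fit.pt(P,w,"cap")[:2] for w in"LR"}
Q0={"L":P[2]+P[3],"R":P[2]+P[4]}   # world start angles
R=.057; ZP=.2; ZU=.27; D=np.radians(15)
def ori(psi): return [0,np.cos(psi/2),np.sin(psi/2),0]
def pos(w,q,z): return [*(HUB[w]+R*np.array([np.cos(q),np.sin(q)])),z]
def pushpath(w,q1,q2,k,v=.1,gap=.009,delta=.343,rest=True):
    """handle from world angle q1 to q2; tool at q-delta; psi=q_tool+90deg-k*180deg"""
    f=lambda q:ori(q+np.pi/2-k*np.pi)
    a=q1-delta-gap/R; b=q2-delta
    manip.move_to(pos(w,a,ZU),f(a)); manip.move_straight(pos(w,a,ZP),velocity=.15)
    m=0
    for q in np.linspace(a,b,max(1,int(np.ceil((b-a)/D)))+1)[1:]:
        manip.move_straight(pos(w,q,ZP),f(q),velocity=v); s=manip.sense(); m=max(m,np.linalg.norm(s["ft_force"]))
    print(w,"pushed, maxF",round(m,1),"t",round(s["t"],1),"j6",s["joints"][5].round(2),"F",s["ft_force"].round(1))
    if rest:
        manip.move_straight(pos(w,b-.1,ZP),f(b),velocity=.1); manip.move_straight(pos(w,b-.1,ZU),velocity=.2)
def look(cam,img=None):
    i=img or imaging.get_image(cam); c=i["color"].astype(int)
    m=((c[...,0]>110)&(c[...,1]<70)&(c[...,2]<70)).astype(np.uint8)
    n,_,st,ce=cv2.connectedComponentsWithStats(m)
    K=i["intrinsics"];Rm=cv2.Rodrigues(i["rvec"])[0];C=-Rm.T@i["tvec"]
    out={}
    for j in range(1,n):
        if st[j,4]<6: continue
        d=Rm.T@np.linalg.solve(K,[*ce[j],1]); X=C+d*(.214-C[2])/d[2]
        for w in"LR":
            e=X[:2]-HUB[w]; r=np.hypot(*e)
            if .048<r<.068: out[w]=(np.degrees(np.arctan2(e[1],e[0])).round(1),(r*1e3).round(1),int(st[j,4]),ce[j].round(2))
    return out
E
python3 - <<'E'
from h import *
D0=pickle.load(open("d.pkl","rb"))
for c in("top","scene"): print(c,look(c,D0[c]))
print(np.degrees([Q0["L"],Q0["R"]]))
manip.set_gripper(0.0)
q=Q0["L"]; a=q-.343-.16
for w,qq,k in(("L",a,0),("L",a+1.6,0),("L",a+1.6,1),("L",a+4.7,1),("L",a+4.7,2),("L",a+6.28,2),("R",Q0["R"]-.5,1),("R",Q0["R"]+2.8,1)):
    print(w,round(qq,2),manip.inverse_kinematics(pos(w,qq,ZP),ori(qq+np.pi/2-k*np.pi)))
E
```

```text
top {'L': (np.float64(3.7), np.float64(63.0), 21, array([209.62, 163.71])), 'R': (np.float64(12.3), np.float64(64.2), 18, array([301.22, 167.72]))}
scene {'L': (np.float64(1.3), np.float64(58.6), 31, array([245.68, 144.77])), 'R': (np.float64(11.5), np.float64(58.8), 31, array([300.68, 187.23]))}
[ 2.15775519 13.34027331]
L -0.47 [-2.59028917e-01  4.14767086e-01  1.64013261e+00 -4.44089210e-16
  1.08669296e+00  2.06311150e-01]
L 1.13 [-1.29939113e-01  3.53227794e-01  1.73246305e+00 -4.44089210e-16
  1.05590181e+00 -1.26459905e+00]
L 1.13 [-1.29939113e-01  3.53227794e-01  1.73246305e+00 -4.44089210e-16
  1.05590181e+00  1.87699361e+00]
L 4.23 [-3.47669397e-01  2.92140986e-01  1.81994016e+00 -4.44089210e-16
  1.02951151e+00 -1.44073668e+00]
L 4.23 [-3.47669397e-01  2.92140986e-01  1.81994016e+00 -4.44089210e-16
  1.02951151e+00  1.70085598e+00]
L 5.81 [-2.59343415e-01  4.14676327e-01  1.64027172e+00 -4.44089210e-16
  1.08664460e+00  2.09181959e-01]
R -0.27 [-6.11670712e-01  5.78370637e-01  1.37666354e+00 -4.44089210e-16
  1.18655848e+00  2.79709025e+00]
R 3.03 [-6.96196923e-01  3.91322083e-01  1.67578460e+00 -4.44089210e-16
  1.07448597e+00 -5.87435962e-01]
```

Run:
```python
from h import *
q=Q0["L"]; pushpath("L",q,q+np.pi/2,0,v=.08)
for c in("top","scene"): print(c,look(c))
print(manip.sense()["t"])
```

```text
L pushed, maxF 1.3 t 6.8 j6 -1.39 F [ 0.1 -1.   0.8]
top {'R': (np.float64(12.3), np.float64(64.2), 18, array([301.22, 167.72])), 'L': (np.float64(88.3), np.float64(59.5), 24, array([186.38, 185.08]))}
scene {'L': (np.float64(94.3), np.float64(54.0), 32, array([220.16, 145.59])), 'R': (np.float64(11.5), np.float64(59.2), 32, array([300.75, 187.12]))}
7.6583
```

The quarter turn went as planned: the handle is at about 91° and 92° was intended. Now the R half, L half and most of the R half.

Run:
```python
from h import *
r,l=Q0["R"],Q0["L"]
pushpath("R",r,r+np.pi,1,v=.09)
for c in("top","scene"): print(c,look(c))
pushpath("L",l+np.pi/2-.03,l+1.5*np.pi,1,v=.09)
for c in("top","scene"): print(c,look(c))
print(manip.sense()["t"])
```

```text
R pushed, maxF 1.3 t 17.0 j6 -0.58 F [ 0.   0.8 -0.2]
top {'L': (np.float64(89.1), np.float64(59.9), 25, array([186.16, 185.4 ]))}
scene {'L': (np.float64(98.3), np.float64(48.8), 21, array([220.52, 146.95])), 'R': (np.float64(-164.2), np.float64(56.3), 31, array([280.06, 214.23]))}
L pushed, maxF 1.5 t 25.9 j6 -1.61 F [-0.5  0.2 -0.3]
top {'R': (np.float64(-164.5), np.float64(53.7), 16, array([310.75, 211.19]))}
scene {'L': (np.float64(-89.7), np.float64(60.5), 31, array([244.84, 164.32])), 'R': (np.float64(-164.2), np.float64(56.1), 30, array([280.1 , 214.17]))}
26.7333
```

Run:
```python
from h import *
r,l=Q0["R"],Q0["L"]; s=np.radians(7)
pushpath("R",r+np.pi,r+2*np.pi-s,1+1,v=.09)
pushpath("L",l+1.5*np.pi,l+2*np.pi-s,2,v=.09)
for c in("top","scene"): print(c,look(c))
print(manip.sense()["t"])
```

```text
R pushed, maxF 1.6 t 36.0 j6 -0.37 F [-0.7  0.9 -1.2]
L pushed, maxF 1.5 t 41.9 j6 0.18 F [-1.5 -0.  -0.4]
top {'R': (np.float64(3.4), np.float64(64.0), 18, array([305. , 167.5]))}
scene {'L': (np.float64(-9.6), np.float64(57.8), 30, array([247.57, 146.8 ])), 'R': (np.float64(2.3), np.float64(59.1), 29, array([303.38, 188.79]))}
42.75
```

R has about 9.0° left. L has about 10.9° left by the scene camera alone. I'll finish R first, and with the arm away from L I'll measure L in both cameras with a soft centroid.

```bash
cat >> h.py <<'E'
D0=pickle.load(open("d.pkl","rb"))
def soft(i,near):
    c=i["color"].astype(float); w=np.clip(c[...,0]-np.maximum(c[...,1],c[...,2])-70,0,60)
    m=np.zeros_like(w); x,y=np.round(near).astype(int); m[y-9:y+10,x-7:x+8]=1; w*=m
    Y,X=np.mgrid[:w.shape[0],:w.shape[1]]; return np.array([(w*X).sum(),(w*Y).sum()])/w.sum(),w.sum()
def remain(cam,w,img=None):
    """degrees short of start, from soft-centroid shift along the handle's projected arc"""
    i=img or imaging.get_image(cam); n=look(cam,i)
    if w not in n: return None
    u0,s0=soft(D0[cam],look(cam,D0[cam])[w][3]); u1,s1=soft(i,n[w][3])
    f=lambda q:fit.proj(cam,[*(HUB[w]+.058*np.array([np.cos(q),np.sin(q)])),.214])
    from scipy.optimize import least_squares
    r=least_squares(lambda a:(f(Q0[w]-a[0])-f(Q0[w]))-(u1-u0),[.1])
    return np.degrees(r.x[0]).round(2),r.fun.round(2),round(s1/s0,2)
E
python3 - <<'E'
from h import *
ZU=.25
r=Q0["R"]; s=np.radians(7)
print([ (c,remain(c,"R")) for c in("top","scene")])
import h; h.ZU=.25
pushpath("R",r+2*np.pi-s-.035,r+2*np.pi-s+np.radians(8.9),2,v=.08,gap=.007)
print([(c,w,remain(c,w)) for c in("top","scene") for w in "LR"])
print(manip.sense()["t"])
E
```

```text
[('top', (np.float64(9.74), array([0.  , 0.02]), np.float64(1.06))), ('scene', (np.float64(9.31), array([-0.04,  0.06]), np.float64(1.0)))]
R pushed, maxF 0.8 t 44.9 j6 -0.51 F [ 0.4 -0.5  0.5]
[('top', 'L', (np.float64(9.51), array([ 0.02, -0.11]), np.float64(1.08))), ('top', 'R', None), ('scene', 'L', (np.float64(8.35), array([-0.08,  0.09]), np.float64(1.03))), ('scene', 'R', None)]
45.7667
```

Run:
```python
from h import *
import h; h.ZU=.25
l=Q0["L"]; s=np.radians(7)
pushpath("L",l+2*np.pi-s-.035,l+2*np.pi-s+np.radians(8.3),2,v=.08,gap=.007)
I={c:imaging.get_image(c) for c in("top","scene")}
pickle.dump(I,open("e.pkl","wb"))
print([(c,w,remain(c,w,I[c])) for c in I for w in "LR"])
print(manip.sense()["t"])
```

```text
L pushed, maxF 0.8 t 47.8 j6 0.05 F [-0.5 -0.5 -0.5]
[('top', 'L', None), ('top', 'R', (np.float64(0.23), array([-0.01, -0.06]), np.float64(1.02))), ('scene', 'L', (np.float64(8.6), array([ 1.06, -1.07]), np.float64(0.43))), ('scene', 'R', (np.float64(0.13), array([ 0.01, -0.01]), np.float64(0.98)))]
48.5167
```

R is within 0.2° of its start. L is hidden by the arm, so I'll clear it and measure.

Run:
```python
from h import *
p=manip.sense()["tool_pos"]; manip.move_straight([p[0],p[1],.3],velocity=.2)
manip.move_to([.33,.22,.32],ori(np.pi/2))
I={c:imaging.get_image(c) for c in("top","scene")}
print([(c,w,remain(c,w,I[c])) for c in I for w in "LR"])
print(manip.sense()["t"])
cv2.imwrite("pics/end.png",np.hstack([cv2.resize(I["top"]["color"][152:252,182:342,::-1],None,fx=2.5,fy=2.5),cv2.resize(I["scene"]["color"][135:235,200:360,::-1],None,fx=2.5,fy=2.5)]))
```

```text
[('top', 'L', (np.float64(0.89), array([-0.  ,  0.12]), np.float64(0.97))), ('top', 'R', (np.float64(0.26), array([-0.  , -0.02]), np.float64(0.98))), ('scene', 'L', (np.float64(0.27), array([-0.09,  0.12]), np.float64(1.04))), ('scene', 'R', (np.float64(0.13), array([-0.  ,  0.01]), np.float64(0.98)))]
50.4667
```

View pics/end.png

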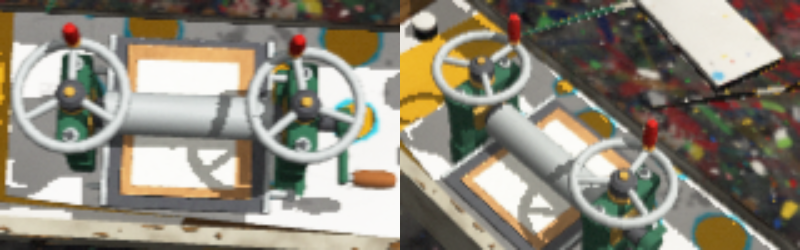

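The picture shows both handles back where they began: L at about (70,32) and R at (298,45) in the top half of it. L is about 0.6° short and R about 0.2°, with the arm clear, so I'm handing in.

```bash
python3 -c "
from workcell import manip
print(manip.close_job())"
```

```text
the job is handed in; nothing more can be done
None
```

The job is handed in: both wheels were pushed one full anticlockwise turn, alternating so the roller stayed near level, and by camera the left handle ended about 0.6° and the right about 0.2° short of where it began, at 50.5 s on the robot's clock.

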